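# Start a reading on the hooded moisture tester

## Task

Take the smallest of the three aluminium dishes and stand it in the middle of the moisture tester's round steel pan. Then, reaching in under the tester's hood, press the round key just until you feel it click, push it no further, and let it come up again. Leave the square key and the other two dishes alone.

Things in the scene. Friction and masses are not known exactly. Their poses are not given: they have to be found in the camera images.
- tester: White moisture tester fixed to the bench, 200 mm deep (x), 305 wide (y), 213 high. Origin on the bench under it; x points to its back, y to its left, z up. Left part (y 15 to 155, x -100 to 62 mm): low deck, 36 mm high, carrying the pan. Right part (y -150 to 20 mm): two keys, 83 mm apart in y, on a panel that rises to the back at 40 degrees; outward normal (-0.643, 0, 0.766) in this frame.
- hood_edge (a point): Middle of the lower front edge of the tester's hood, hanging over both keys: 187 mm above the bench (hood top 213), y -150 to 20 mm of the tester, back to a column at x = 40 mm. It bars the keys from above: come in from the front, tilted about 40 degrees, along the panel's normal. The edge is 55 mm beside the normal line through a key's centre and 107 mm out from the panel. Axes as the tester's.
- pan (a point): Centre of the top of the tester's fixed round steel pan, 88 mm across, 45 mm above the bench. The hood's left side is 80 mm from it. Axes as the tester's.
- moisture_dish_2: The smallest of the three round lidded aluminium dishes: body 50 mm (lid about 52 mm) across, 21 to 23 mm high, 15 to 36 g, loose. Origin at the centre of its underside, z up. To be put on the pan.
- moisture_dish_0: Larger lidded aluminium dish, 57 to 61 mm across, 26 mm high, loose; to be left alone. Origin at the centre of its underside.
- moisture_dish_1: Larger lidded aluminium dish, 57 to 61 mm across, 26 mm high, loose; to be left alone. Origin at the centre of its underside.
- round_key: Rim of the round key on the sloping panel. Origin: on the panel's surface under the key's centre, 70 mm above the bench; axes those of the tester (not tilted). The keys may have changed places. The slightly domed white cap, 44 mm across, moves along the panel's normal; at rest its top stands nominally 20 mm out from the panel, but anywhere from 15 to 25 mm, so it must be felt.
- square_key: Frame of the square key, likewise: square black rim and flat square white cap, 42 mm wide, not to be pressed. Same axes and origin as for the round key.
- round_cap (a joint): How far the round cap is pressed in along the panel's normal, m; 0 at rest, 0.011 at its hard stop. A snap dome: resistance starts at 1.7 N, peaks at about 8 N at 2.75 mm, then drops as it clicks (the contact has made at 4 mm) to a low of about 4 N at 6.25 mm, and rises to 8 N at 8.5 mm and steeply beyond: that is too far. It springs back when let go.
- square_cap (a joint): The same for the square key's cap, m; to be left at 0.

How it is judged:
By the outcome, as a careful person would: the job done as asked, in the order asked, and still so for the second after the job is handed in, with the robot touching nothing.
It also fails if it takes over 67 s, if anything falls off the work surface, if the arm or the gripper's body presses on something with over 40 N, if the wrist force passes 120 N, or if a joint passes its speed limit or range.

## Robot

A 6-joint arm with a two-finger parallel gripper is mounted at the origin on a cart in front of the work surface, level with it; the furniture and walls round the work are solid. World frame = base frame: x ahead of the robot, y to its left, z up, the work surface at z = 0. Lengths are in m, angles in rad, forces in N, time in s.
With the tool pointing down it reaches from about 0.3 to 0.775 m from the base axis. Payload 14.6 kg.
Tool frame: the origin (TCP) lies at the centre of the arm's flange, where the gripper is bolted on; the fingertips stand 199 mm ahead of it and the grasp point (between the pads) lies ctrl.tcp_to_grasp ahead of it (ctrl.tcp_to_grasp is the distance from the TCP to the grasp point, in m); z points along the fingers, y is the line along which they close (so a half turn about z gives the same grasp; the last joint's range is limited). The gripper opens to 94 mm and grips with 3 to 60 N. Pads are 16 mm wide; open, the fingers measure 119 mm over their backs; the gripper's body (75 mm by 177 mm) begins 78 mm behind the grasp point.
Start: joints at [1.122, 0.3, 1.521, -0, 1.321, -0.067], TCP at [0.205, 0.51, 0.405] pointing down, gripper open.
Joint ranges: [-3.03, 3.03], [-0.79, 2.21], [0.23, 2.52], [-1.04, 4.18], [0, 3.07], [-2.55, 2.55]. Speed limits (rad/s): [2.22, 2.22, 2.57, 3.14, 3.14, 3.14].

## Interface

Orientations are given as [roll, pitch, yaw] about the fixed x, y, z axes, in that order (R = Rz(yaw) Ry(pitch) Rx(roll)).
In Python, from station import ctrl gives the robot as it stands. The module is installed in compiled form; this text tells all that it offers.
- The arm moves only by the shell command python3 -m jog 'ROWS' [OPENING] [FORCE]. ROWS is JSON, a list of rows, each a list of 6 numbers: the shift along the tool's x, y, z in cm, then the turn, a rotation vector about the tool's x, y, z in rad. In form: [[tx, ty, tz, ax, ay, az], ...]. A call has 1 to 8 rows; each row is the pose to reach, as a shift and turn from the pose commanded when the call began, along the tool's axes at that moment; what a row does not reach only later rows make up. A row lasts 1/10 s, in which the tool goes at most 50 mm and 8.59 degrees, less where a joint would pass 70% of its speed; a pose out of reach is approached as far as the arm can. A call with a gripper value outside its range is refused whole. OPENING is the opening in per cent of the stroke, from 0 (shut) to 100 (fully open), set as the call begins (- or left out, the last holds). The fingers move at their own pace and stop on an object; FORCE is the grip in N (left out, the last holds). Time passes only in rows, so rows that repeat a pose let the fingers close. It gives the time, the measured TCP pose, the force, the opening and the grip force at its end, in the units of the state.
- ctrl.get_obs(): the state, without advancing time (a new reading comes with each control period).
- ctrl.camera(name): name is "side" or "top" or "wrist"; returns a dict with "img" (384x512x3 uint8, blue, green, red), "intrinsics" (3x3 intrinsics, pixels), "R" (3x3) and "t" (3): a world point X has camera coordinates R X + t. Camera axes: x right, y down, z forward; pixel columns grow to the right and rows downward; lengths in m; the calibration is good to about 2 mm. A picture is of the moment at which its call begins. There is no depth.
- ctrl.hand_in(): hands the job in; it is judged then, once.
The state is a dict: "time_s": time; "qpos": joint angles; "joint_vel": joint speeds; "tau": joint torques, N m; "ee_pos": TCP position; "eef_rot": TCP orientation; "force": force on the tool from outside, world axes, zero at the start; "moment": the same for the moment, N m; "grip_width": finger opening in m; "grip_force": force on a finger pad.
Only numpy, scipy, OpenCV 4.12 (cv2) and the standard library are available. Lean on these libraries where they do the work, as an engineer would, in place of code of your own. Each camera call takes 0.05 s, during which the arm holds its last target. There are 200 camera calls.

## Working session

There is one attempt and no reset: what is moved stays moved. The work goes in short steps, Python scripts to look and compute and a shell command to move; the robot and the scene stay as the last step left them, time stands still between calls to the robot, and variables do not carry over. Pictures are saved under pics/ and viewed, at most 10 in all, crops included, and the job is handed in when it is done.

```bash
mkdir -p pics; cat > h.py <<'E'
import numpy as np, cv2
from station import ctrl
from scipy.spatial.transform import Rotation as Ro
def ray(c,u,v):
    d=np.linalg.inv(c["intrinsics"])@[u,v,1]; d=c["R"].T@d; return -c["R"].T@c["t"],d
def onz(c,u,v,z):
    o,d=ray(c,u,v); return o+d*(z-o[2])/d[2]
def proj(c,X):
    p=c["intrinsics"]@(c["R"]@np.asarray(X)+c["t"]); return p[:2]/p[2]
def pose():
    o=ctrl.get_obs(); return np.array(o["ee_pos"]),o["eef_rot"],o
E
python3 - <<'E'
from h import *
p,r,o=pose();print(p,r,o["time_s"],ctrl.tcp_to_grasp)
for n in("top","side","wrist"):
    c=ctrl.camera(n);cv2.imwrite(f"pics/{n}0.png",c["img"]);np.save(f"{n}.npy",c,allow_pickle=True)
    print(n,-c["R"].T@c["t"],c["R"][2],c["intrinsics"][0,0])
a=[cv2.imread(f"pics/{n}0.png") for n in("top","side")]
E
```

```text
[0.20492505 0.51036663 0.40407616] [-3.14042400e+00 -7.95774970e-05  2.75974903e+00] 0.0 0.1804
top [ 0.18977957 -0.00286786  0.92236508] [ 0.38322934 -0.10009748 -0.91821336] 358.0417975762545
side [ 0.10176541 -0.49202087  0.73812854] [ 0.47231396  0.47823747 -0.740411  ] 347.5474413124449
wrist [0.131793  0.5407246 0.3859322] [ 0.25061369 -0.1011686  -0.96278642] 324.8666331220581
```

View pics/top0.png

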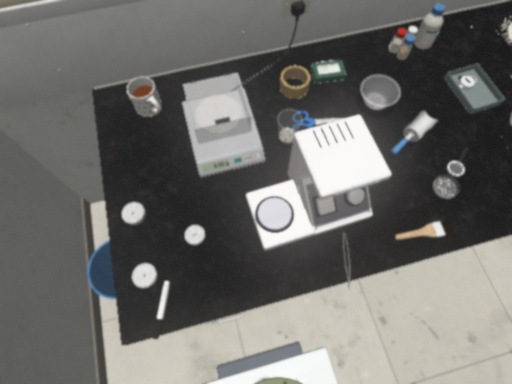

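View pics/side0.png

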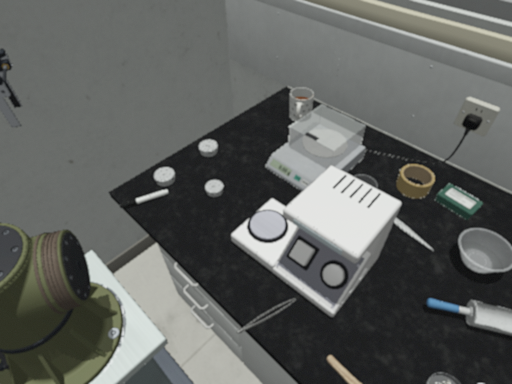

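The top view shows dishes at about (133,213), (195,235) and (144,275), the pan at (275,213), the square key at (325,205) and the round key at (355,195). In the side view the round key is at (333,274), the square at (303,253), the pan at (268,225). Measuring these next.

```bash
cat > m.py <<'E'
from h import *
C={n:np.load(f"{n}.npy",allow_pickle=True).item() for n in("top","side")}
def blob(c,u,v,lo,hi,r=30):
    g=cv2.cvtColor(c["img"],cv2.COLOR_BGR2GRAY);m=cv2.inRange(g,lo,hi)
    n,l,s,ce=cv2.connectedComponentsWithStats(m); k=l[v,u]
    cs,_=cv2.findContours((l==k).astype(np.uint8),0,2)
    e=cv2.fitEllipse(max(cs,key=len)) ; return e,s[k]
def tri(u,w):
    A=[];b=[]
    for c,q in((C["top"],u),(C["side"],w)):
        o,d=ray(c,*q);d/=np.linalg.norm(d);P=np.eye(3)-np.outer(d,d);A.append(P);b.append(P@o)
    return np.linalg.lstsq(np.vstack(A),np.hstack(b),rcond=None)[0]
if __name__=="__main__":
    t,s=C["top"],C["side"]
    for n,c,L in(("top",t,[(133,213),(195,235),(144,275)]),("side",s,[(208,148),(214,187),(164,176)])):
        for (u,v) in L:
            g=cv2.cvtColor(c["img"],cv2.COLOR_BGR2GRAY)
            m=(g[v-20:v+21,u-20:u+21]>110).astype(np.uint8);cs,_=cv2.findContours(m,0,2)
            k=max(cs,key=cv2.contourArea);e=cv2.fitEllipse(k);q=np.array(e[0])+[u-20,v-20]
            print(n,q,e[1],onz(c,*q,.02))
    for n,c,a in(("top",t,(240,110,400,260)),("side",s,(220,160,410,320))):
        x0,y0,x1,y1=a
        cv2.imwrite(f"pics/c_{n}.png",cv2.resize(c["img"][y0:y1,x0:x1],None,fx=2.4,fy=2.4,interpolation=cv2.INTER_CUBIC))
    a=cv2.imread("pics/c_top.png");b=cv2.imread("pics/c_side.png");h=400
    f=lambda i:cv2.copyMakeBorder(i,0,h-i.shape[0],0,0,0)
    cv2.imwrite("pics/cc.png",np.hstack([f(a),f(b)])[:, :800]);print(a.shape,b.shape)
E
python3 m.py
```

```text
top [132.54354286 212.42719269] (20.903322219848633, 23.744853973388672) [0.59901418 0.2300982  0.02      ]
top [194.28484535 234.21270943] (19.309534072875977, 20.867984771728516) [0.49512993 0.08220831 0.02      ]
top [143.75738716 275.01865578] (23.50845718383789, 25.86966896057129) [0.4248185  0.22539802 0.02      ]
side [207.62532234 145.46203423] (12.804150581359863, 18.917991638183594) [0.60145534 0.23374154 0.02      ]
side [213.54068756 186.20654488] (13.870352745056152, 18.957630157470703) [0.49586667 0.08315619 0.02      ]
side [163.75463867 174.13863945] (14.601164817810059, 21.27814483642578) [0.42688947 0.22835814 0.02      ]
(360, 384, 3) (384, 456, 3)
```

View pics/cc.png

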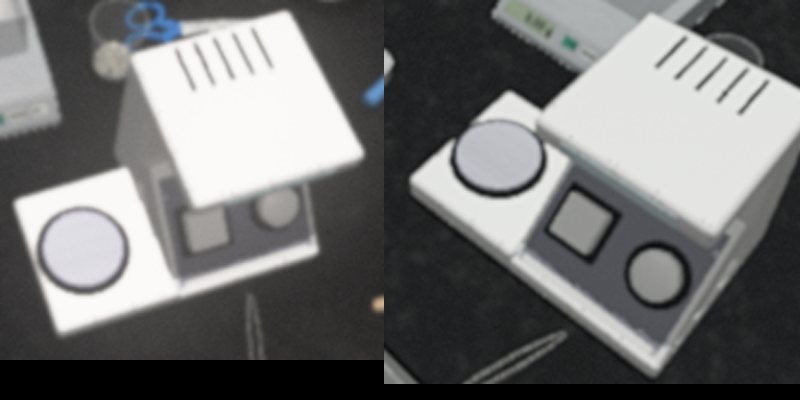

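The crop shows (original pixels) pan centre top (274.6,213.8) / side (267.9,225.4), round key top (355.8,196.3) / side (333.3,274.6), plus square key and deck/hood corners usable for the yaw.

```bash
python3 - <<'E'
from m import *
T=lambda x,y:(x/2.4+240,y/2.4+110)
S=lambda x,y:((x-384)/2.4+220,y/2.4+160)
t,s=C["top"],C["side"]
pt=T(83.5,249.5);ps=S(499,157)
print("pan",onz(t,*pt,.045),onz(s,*ps,.045),tri(pt,ps))
rk=tri(T(277,207),S(657,275));sk=tri(T(206,230),S(582,221));print("round",rk,"sq",sk)
for nm,a,b,z in(("decktop",T(61,334),T(15,200),.036),("deckside",S(410,180),S(510,92),.036)):
    c=t if nm=="decktop" else s
    A,B=onz(c,*a,z),onz(c,*b,z);d=B-A;print(nm,A,B,np.linalg.norm(d),"yaw",np.arctan2(d[1],d[0]))
H=[onz(t,*T(*q),.213) for q in((197,205),(362,153),(288,12),(133,57))]
for i,j in((1,0),(2,3)):
    d=H[i-0]-H[j]; d=-d if i==1 else -d
    print("hood",np.linalg.norm(d),np.arctan2(*( (H[j]-H[i])[[0,1]]*[-1,1])))
d=sk-rk;print("keys",np.linalg.norm(d),np.arctan2(-d[0],d[1]))
for h in(.07,.085):print(onz(s,*S(657,275),h),onz(s,*S(582,221),h))
E
```

```text
pan [ 0.48450779 -0.13320374  0.045     ] [ 0.48661788 -0.13771428  0.045     ] [ 0.48804025 -0.1346085   0.0393041 ]
round [ 0.46778904 -0.3425807   0.07563731] sq [ 0.46328629 -0.26017879  0.07816586]
decktop [ 0.40336247 -0.08470819  0.036     ] [ 0.56462626 -0.07732915  0.036     ] 0.16143251690885746 yaw 0.04572565952160917
deckside [ 0.4071105 -0.0868402  0.036    ] [ 0.56666918 -0.07993901  0.036     ] 0.15970784661221113 yaw 0.04322485579141483
hood 0.1635177162087403 0.05229344871256696
hood 0.164103379639324 0.052574663039238675
keys 0.08256357022587114 0.0545894329318266
[ 0.47362797 -0.34187778  0.07      ] [ 0.47151028 -0.25793857  0.07      ]
[ 0.46527937 -0.34524861  0.085     ] [ 0.46320922 -0.2631939   0.085     ]
```

```bash
cat >> h.py <<'E'
def down(yaw): return Ro.from_euler("xyz",[np.pi,0,yaw])
YAW=.049
def delta(P,R):
    p,r,o=pose();R0=Ro.from_euler("xyz",r)
    print("t",o["time_s"],"shift cm",np.round(R0.inv().apply(np.array(P)-p)*100,2),"turn",np.round((R0.inv()*R).as_rotvec(),3),"F",np.round(o["force"],2),"w",o["grip_width"],"q",np.round(o["qpos"],2))
E
python3 -c "
from h import *
delta([.4955,.0825,.30],down(np.pi/2+YAW))"
```

```text
t 0.15 shift cm [-42.91 -28.87  10.45] turn [-1.00e-03  0.00e+00  1.14e+00] F [-0.59  0.02  0.01] w 0.09394050581782572 q [ 1.12  0.3   1.52  0.    1.32 -0.07]
```

```bash
python3 -m jog '[[-5,-3,1,0,0,0.14],[-10,-6,2,0,0,0.28],[-15,-9,3,0,0,0.42],[-20,-12,4,0,0,0.56],[-25,-16,5,0,0,0.7],[-29,-19,6,0,0,0.84],[-33,-22,7,0,0,0.98],[-37,-25,8,0,0,1.14]]' 100 10
python3 -c "
from h import *
delta([.4955,.0825,.30],down(np.pi/2+YAW))"
```

```text
time_s: 0.95
ee_pos: [0.4281, 0.184, 0.3348]
eef_rot: [3.141, -0.0, 1.624]
force: [1.3, 0.4, -0.3]
grip_width: 0.0944
grip_force: 0.0
t 0.95 shift cm [-10.5    6.19   3.48] turn [ 0.    -0.     0.004] F [ 1.33  0.37 -0.26] w 0.09441452039083871 q [0.33 0.19 1.83 0.   1.12 0.27]
```

```bash
python3 -m jog '[[-4,2.5,1.5,0,0,0],[-8,5,2.5,0,0,0],[-10,6,3.5,0,0,0],[-10,6,3.5,0,0,0],[-10,6,3.5,0,0,0]]'
python3 - <<'E'
from h import *
c=ctrl.camera("wrist");cv2.imwrite("pics/w1.png",c["img"])
for z in(.0,.022):print(proj(c,[.4955,.0825,z]))
g=cv2.cvtColor(c["img"],cv2.COLOR_BGR2GRAY)
n,l,s,ce=cv2.connectedComponentsWithStats((g>120).astype(np.uint8))
for i in range(1,n):
    if s[i,4]>300:print(s[i],ce[i],onz(c,*ce[i],.022))
delta([.4955,.0825,.30],down(np.pi/2+YAW))
E
```

```text
time_s: 1.45
ee_pos: [0.4931, 0.0897, 0.2999]
eef_rot: [-3.141, -0.0, 1.629]
force: [0.0, 0.8, 0.0]
grip_width: 0.0942
grip_force: 0.0
[253.33178682 200.55007898]
[253.47907792 208.28670667]
[ 124    0   87   59 4164] [167.94572526  25.00696446] [0.42505726 0.21874035 0.022     ]
[ 368    0   86   66 4628] [409.1877701   28.44727744] [0.60016562 0.22665766 0.022     ]
[  21   24  120   68 2396] [78.96953255 57.1293823 ] [0.35871429 0.19314544 0.022     ]
[ 225  177   61   58 2655] [254.48022599 205.45536723] [0.49618794 0.08505077 0.022     ]
[  0 257  28  23 398] [ 15.17839196 271.12311558] [0.28683643 0.01102793 0.022     ]
[ 151  355  170   29 4106] [234.10204579 370.04651729] [ 0.48663272 -0.08556644  0.022     ]
t 1.5 shift cm [-0.79  0.21  0.02] turn [-0.   -0.    0.01] F [0.58 0.56 0.67] w 0.0939328566403559 q [0.11 0.31 1.77 0.   1.06 0.05]
```

View pics/w1.png

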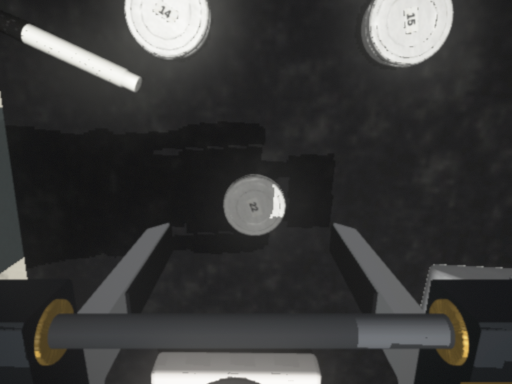

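The small dish is at (254,206), centred between the fingers, (0.496, 0.084). Descend and grip.

```bash
python3 -m jog '[[-0.6,0.2,2,0,0,0],[-0.6,0.2,5,0,0,0],[-0.6,0.2,7.5,0,0,0],[-0.6,0.2,9,0,0,0],[-0.6,0.2,9.5,0,0,0],[-0.6,0.2,9.5,0,0,0],[-0.6,0.2,9.5,0,0,0]]'
python3 -c "
from h import *
delta([.4958,.0835,.204],down(np.pi/2+YAW))"
python3 -m jog '[[0,0,0,0,0,0],[0,0,0,0,0,0],[0,0,0,0,0,0],[0,0,0,0,0,0],[0,0,0,0,0,0],[0,0,0,0,0,0],[0,0,0,0,0,0],[0,0,0,0,0,0]]' 40 10
```

```text
time_s: 2.2
ee_pos: [0.4957, 0.0843, 0.2061]
eef_rot: [3.14, -0.0, 1.631]
force: [-0.2, -0.4, 1.2]
grip_width: 0.0939
grip_force: 0.0
t 2.2 shift cm [-0.08  0.    0.21] turn [ 0.002 -0.     0.011] F [-0.22 -0.42  1.18] w 0.09386731591167514 q [0.1  0.46 1.82 0.   0.86 0.04]
time_s: 3.0
ee_pos: [0.4956, 0.0838, 0.205]
eef_rot: [-3.142, 0.0, 1.63]
force: [0.4, -0.4, 0.8]
grip_width: 0.0479
grip_force: 10.0
```

```bash
python3 -m jog '[[0,0,-2,0,0,0],[0,0,-5,0,0,0],[0,0,-9,0,0,0],[0,0,-10,0,0,0],[0,0,-10,0,0,0],[0,0,-10,0,0,0]]'
python3 -c "
from h import *
delta([.4857,-.1355,.305],down(np.pi/2+YAW))"
```

```text
time_s: 3.6
ee_pos: [0.4953, 0.0837, 0.3039]
eef_rot: [-3.14, 0.0, 1.63]
force: [0.4, 0.4, -1.3]
grip_width: 0.0475
grip_force: 10.0
t 3.6 shift cm [-21.83  -2.25  -0.1 ] turn [-0.001  0.     0.01 ] F [ 0.41  0.37 -1.27] w 0.047546812971952256 q [ 0.09  0.31  1.76 -0.    1.07  0.04]
```

```bash
python3 -m jog '[[-3,-0.3,0,0,0,0],[-7,-0.7,0,0,0,0],[-11,-1.1,0,0,0,0],[-15,-1.5,0,0,0,0.01],[-19,-2,0,0,0,0.01],[-21.5,-2.2,0,0,0,0.01],[-21.8,-2.2,0,0,0,0.01],[-21.8,-2.2,0,0,0,0.01]]'
python3 -m jog '[[0,0,0,0,0,0],[0,0,0,0,0,0]]'
python3 - <<'E'
from h import *
delta([.4857,-.1355,.249],down(np.pi/2+YAW))
for n in("wrist","side","top"):
    c=ctrl.camera(n);cv2.imwrite(f"pics/{n}2.png",c["img"])
    print(n,proj(c,[.4857,-.1355,.045]))
a=cv2.imread("pics/wrist2.png");b=cv2.imread("pics/side2.png")
cv2.imwrite("pics/p2.png",np.hstack([cv2.resize(a,(400,300)),cv2.resize(b[120:330,160:440],(400,300))]))
E
```

```text
time_s: 4.4
ee_pos: [0.4863, -0.1353, 0.3037]
eef_rot: [-3.139, -0.001, 1.619]
force: [-0.2, -0.2, -0.7]
grip_width: 0.0474
grip_force: 10.0
time_s: 4.6
ee_pos: [0.4866, -0.1341, 0.3047]
eef_rot: [-3.141, -0.0, 1.621]
force: [-0.4, 0.5, -0.5]
grip_width: 0.0468
grip_force: 10.0
t 4.6 shift cm [-0.14 -0.09  5.57] turn [-0.001 -0.     0.001] F [-0.4   0.53 -0.5 ] w 0.04684367569205496 q [-0.34  0.31  1.76  0.    1.08 -0.39]
wrist [249.79452307 208.46096096]
side [267.01427448 225.14078354]
top [275.50594959 213.3214181 ]
```

View pics/p2.png

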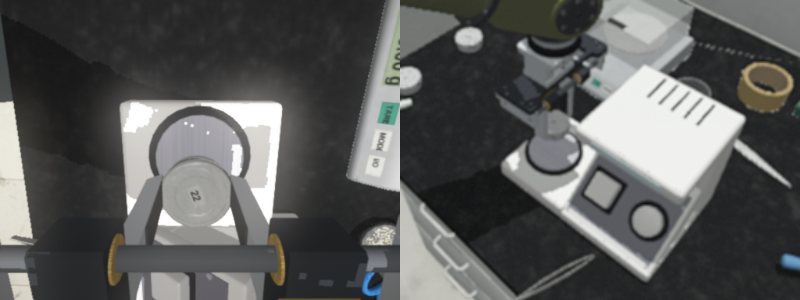

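The wrist picture shows pan ring centred near (256,198), dish lid near (251,243), slightly off the fingers' prediction; refine both by code.

```bash
python3 - <<'E'
from h import *
c=ctrl.camera("wrist");g=cv2.cvtColor(c["img"],cv2.COLOR_BGR2GRAY)
x=cv2.inRange(g,0,75);P=[]
for th in np.radians(np.arange(150,391,6)):   # outer edge of dark ring
    for r in range(82,40,-1):
        u,v=int(256+r*np.cos(th)),int(198+r*np.sin(th))
        if x[v,u]: P.append((u,v));break
P=np.array(P,np.float32);W=np.array([onz(c,u,v,.045)[:2] for u,v in P])
def fit(W):
    for _ in range(4):
        A=np.c_[2*W,np.ones(len(W))];s=np.linalg.lstsq(A,(W**2).sum(1),rcond=None)[0]
        R=np.sqrt(s[2]+s[0]**2+s[1]**2);e=abs(np.hypot(*(W-s[:2]).T)-R);W=W[e<max(.0015,np.median(e)*2)]
    return s[:2],R,len(W)
print("pan",fit(W))
h=cv2.HoughCircles(cv2.GaussianBlur(g[190:300,190:320],(3,3),0),cv2.HOUGH_GRADIENT,1,60,param1=80,param2=15,minRadius=32,maxRadius=52)
if h is not None:
  for u,v,r in h[0]:
    q=(u+190,v+190);print("dish px",q,r,onz(c,*q,.1215),r*2/c["intrinsics"][0,0]*(c["R"]@[.486,-.135,.1215]+c["t"])[2])
p,r,o=pose();print(p,o["grip_width"])
E
```

```text
pan (array([ 0.48895623, -0.11759168]), np.float64(0.0529433467293586), 10)
dish px (np.float32(247.5), np.float32(248.5)) 41.4 [ 0.48475784 -0.13377121  0.1215    ] 0.04609681054751499
[ 0.48654309 -0.13462193  0.30503063] 0.04749686547183012
```

```bash
python3 - <<'E'
from h import *
c=ctrl.camera("wrist");g=cv2.cvtColor(c["img"],cv2.COLOR_BGR2GRAY)
# bright-disc & ring edges along rows/columns: print transitions
for v in(170,180,190,200):
    r=g[v,180:335].astype(int);d=(r<100).astype(int);t=np.flatnonzero(np.diff(d))+180
    print(v,t,[np.round(onz(c,u,v,.045)[:2],4).tolist() for u in t])
for u in(246,256,266):
    r=g[110:200,u].astype(int);t=np.flatnonzero(np.diff((r<100).astype(int)))+110
    print(u,t,[np.round(onz(c,u,v,.045)[:2],4).tolist() for v in t])
E
```

```text
170 [197 207] [[0.4443, -0.1075], [0.4519, -0.1071]]
180 [193 202] [[0.4413, -0.1155], [0.4482, -0.1151]]
190 [191 199 312 313] [[0.4398, -0.1235], [0.4459, -0.1232], [0.5331, -0.1188], [0.5338, -0.1188]]
200 [190 198 312 318] [[0.439, -0.1316], [0.4452, -0.1313], [0.5339, -0.1268], [0.5385, -0.1266]]
246 [126 135 146] [[0.4799, -0.0729], [0.4802, -0.0794], [0.4806, -0.0875]]
256 [126 134 145] [[0.4873, -0.0725], [0.4876, -0.0783], [0.488, -0.0863]]
266 [126 135 146] [[0.4946, -0.0721], [0.495, -0.0786], [0.4955, -0.0867]]
```

```bash
python3 -m jog '[[0.1,0.15,1.5,0,0,0],[0.1,0.15,3,0,0,0],[0.1,0.15,4.2,0,0,0],[0.1,0.15,4.8,0,0,0],[0.1,0.15,5.2,0,0,0],[0.1,0.15,5.4,0,0,0],[0.1,0.15,5.4,0,0,0],[0.1,0.15,5.4,0,0,0]]'
python3 -c "
from h import *
delta([.488,-.133,.25],down(np.pi/2+YAW))
c=ctrl.camera('wrist');d=ctrl.camera('side')
cv2.imwrite('pics/p3.png',np.hstack([cv2.resize(c['img'],(400,300)),cv2.resize(d['img'][180:285,200:340],(400,300),interpolation=2)]))"
```

```text
time_s: 5.65
ee_pos: [0.488, -0.1341, 0.2514]
eef_rot: [3.141, 0.0, 1.62]
force: [-0.0, -0.0, -1.4]
grip_width: 0.0476
grip_force: 10.0
t 5.65 shift cm [0.11 0.   0.14] turn [ 0.001  0.    -0.   ] F [-0.04 -0.04 -1.45] w 0.04760683343614702 q [-0.34  0.39  1.79 -0.    0.96 -0.39]
```

View pics/p3.png

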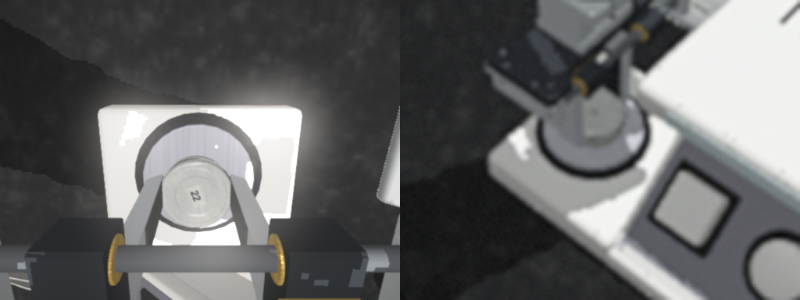

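Wrist view: pan ring centred at about (198,172), lid at (196,192), hinting the dish is some mm toward the robot's right; check with an overlay of expected circles in the side and top views.

```bash
python3 - <<'E'
from h import *
out=[]
p=pose()[0]
for n,(x0,y0) in(("side",(210,185)),("wrist",(160,130))):
    c=ctrl.camera(n);w,h=(120,110) if n=="side" else (190,174);f=400/w
    im=cv2.resize(c["img"][y0:y0+h,x0:x0+w],None,fx=f,fy=f,interpolation=2)
    for X,Y,z,r,col in((.487,-.1335,.045,.044,(0,0,255)),(p[0],p[1],.046,.025,(0,255,0)),(p[0],p[1],.068,.026,(255,0,0))):
        q=[(proj(c,[X+r*np.cos(t),Y+r*np.sin(t),z])-[x0,y0]+.5)*f for t in np.linspace(0,6.3,50)]
        cv2.polylines(im,[np.int32(q)],True,col,1)
    out.append(im[:366])
cv2.imwrite("pics/p4.png",np.hstack(out))
E
```

```text
(no output)
```

View pics/p4.png

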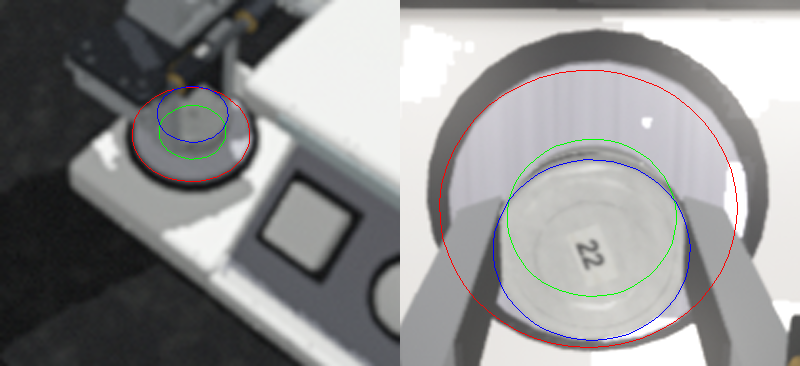

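```bash
python3 -m jog '[[0.15,0.05,0,0,0,0],[0.15,0.05,0.05,0,0,0],[0.15,0.05,0.1,0,0,0],[0.15,0.05,0.12,0,0,0],[0.15,0.05,0.12,0,0,0],[0.15,0.05,0.12,0,0,0]]'
```

```text
time_s: 6.45
ee_pos: [0.4884, -0.1325, 0.25]
eef_rot: [3.141, -0.0, 1.62]
force: [-1.2, 1.7, 4.5]
grip_width: 0.0482
grip_force: 10.0
```

```bash
python3 -m jog '[[0,0,0,0,0,0],[0,0,0,0,0,0],[0,0,0,0,0,0],[0,0,0,0,0,0],[0,0,0,0,0,0],[0,0,0,0,0,0]]' 95
python3 -m jog '[[0,0,-1,0,0,0],[0,0,-3,0,0,0],[0,0,-6,0,0,0],[0,0,-10,0,0,0],[0,0,-12,0,0,0],[0,0,-12,0,0,0],[0,0,-12,0,0,0]]'
python3 - <<'E'
from h import *
n=Ro.from_euler("z",YAW).apply([-.643,0,.766]);cap=np.array([.466,-.344,.085])
c=ctrl.camera("wrist")
x0,y0=100,60;im=c["img"].copy()
for X,Y,z,r,col in((.488,-.132,.045,.044,(0,0,255)),(.4884,-.1325,.067,.026,(255,0,0))):
    q=[proj(c,[X+r*np.cos(t),Y+r*np.sin(t),z]) for t in np.linspace(0,6.3,50)];cv2.polylines(im,[np.int32(q)],True,col,1)
cv2.imwrite("pics/p5.png",im)
for sg in(1,-1):
    z=-n;y=Ro.from_euler("z",YAW).apply([0,sg,0]);x=np.cross(y,z);R=Ro.from_matrix(np.c_[x,y,z])
    print(sg,x);delta(cap+n*(.199+.08),R)
E
```

```text
time_s: 7.05
ee_pos: [0.4883, -0.1326, 0.2498]
eef_rot: [-3.142, -0.0, 1.62]
force: [-0.6, 0.2, -0.0]
grip_width: 0.0885
grip_force: 0.0
time_s: 7.75
ee_pos: [0.4881, -0.1325, 0.3697]
eef_rot: [3.141, 0.0, 1.62]
force: [-1.7, -0.1, -1.5]
grip_width: 0.0895
grip_force: 0.0
1 [-0.7650806  -0.03751898 -0.643     ]
t 7.8 shift cm [-21.02 -21.18   7.04] turn [-0.547 -0.548 -1.501] F [0.21 0.19 0.5 ] w 0.08944469705531465 q [-0.34  0.24  1.69 -0.    1.22 -0.39]
-1 [0.7650806  0.03751898 0.643     ]
t 7.8 shift cm [-21.02 -21.18   7.04] turn [-0.548  0.547  1.5  ] F [0.21 0.19 0.5 ] w 0.08944469705531465 q [-0.34  0.24  1.69 -0.    1.22 -0.39]
```

View pics/p5.png

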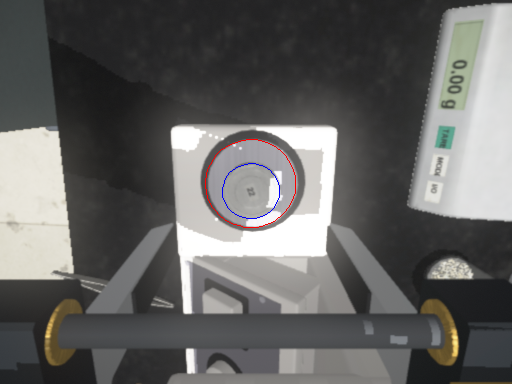

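The dish stands centred on the pan (lid at (251,191) matches its predicted circle). Now retreat up and to the front, tilt, and shut the fingers.

```bash
python3 -m jog '[[0,-4,-3,0,0,0],[-1,-8,-5,-0.05,0.05,0.14],[-2,-11,-5,-0.1,0.1,0.27],[-4,-14,-5,-0.15,0.15,0.4],[-6,-17,-4,-0.2,0.2,0.53],[-8,-18,-3,-0.25,0.25,0.67],[-10,-19,-2,-0.3,0.3,0.8],[-12,-20,-2,-0.34,0.34,0.93]]' 0 20
cat > pre.py <<'E'
from h import *
import sys
n=Ro.from_euler("z",YAW).apply([-.643,0,.766]);cap=np.array([.466,-.344,.085])
z=-n;y=Ro.from_euler("z",YAW).apply([0,-1,0]);R=Ro.from_matrix(np.c_[np.cross(y,z),y,z])
delta(cap+n*(.199+float(sys.argv[1])),R)
E
python3 pre.py .08
```

```text
time_s: 8.6
ee_pos: [0.2936, -0.2629, 0.3877]
eef_rot: [2.994, -0.442, 0.698]
force: [-0.2, 0.7, 0.6]
grip_width: 0.0289
grip_force: 0.0
t 8.6 shift cm [-9.5   5.59  6.24] turn [-0.208  0.205  0.563] F [-0.22  0.68  0.63] w 0.02885645367298811 q [-0.9  -0.06  1.99  0.49  1.12 -0.19]
```

```bash
python3 -m jog '[[-2,1,1,-0.05,0.05,0.14],[-4,2,2,-0.1,0.1,0.28],[-6,3,3,-0.15,0.15,0.42],[-8,4,4.5,-0.2,0.2,0.56],[-9.5,5.6,6.2,-0.21,0.2,0.56],[-9.5,5.6,6.2,-0.21,0.2,0.56],[-9.5,5.6,6.2,-0.21,0.2,0.56],[-9.5,5.6,6.2,-0.21,0.2,0.56]]'
python3 pre.py .08
```

```text
time_s: 9.4
ee_pos: [0.2882, -0.3521, 0.302]
eef_rot: [3.129, -0.694, 0.065]
force: [-1.0, -0.2, 0.3]
grip_width: 0.0002
grip_force: 0.0
t 9.4 shift cm [-0.32  0.06  0.17] turn [0.002 0.004 0.012] F [-1.03 -0.17  0.29] w 0.00023156128126092818 q [-1.06  0.18  1.97  0.87  0.84 -0.1 ]
```

```bash
python3 -m jog '[[-0.3,0.05,1,0,0,0.01],[-0.3,0.05,2,0,0,0.01],[-0.3,0.05,3,0,0,0.01],[-0.3,0.05,3.2,0,0,0.01],[-0.3,0.05,3.2,0,0,0.01],[-0.3,0.05,3.2,0,0,0.01]]'
python3 pre.py .05
python3 - <<'E'
from h import *
p,r,o=pose();zt=Ro.from_euler("xyz",r).apply([0,0,1]);out=[]
for n,(x0,y0,w,h) in(("side",(240,180,160,150)),("wrist",(100,100,320,284))):
    c=ctrl.camera(n);f=400/w;im=cv2.resize(c["img"][y0:y0+h,x0:x0+w],None,fx=f,fy=f,interpolation=2)
    for s,col in((.199,(0,255,0)),(.249,(0,0,255))):
        cv2.circle(im,tuple(np.int32((proj(c,p+zt*s)-[x0,y0]+.5)*f)),4,col,1)
    out.append(im[:350])
cv2.imwrite("pics/p6.png",np.hstack(out))
E
```

```text
time_s: 10.0
ee_pos: [0.3064, -0.3524, 0.2752]
eef_rot: [3.138, -0.694, 0.051]
force: [0.1, 0.5, 0.8]
grip_width: 0.0007
grip_force: 0.0
t 10.0 shift cm [ 0.01 -0.06 -0.06] turn [0.002 0.004 0.002] F [0.14 0.47 0.82] w 0.000747461443420817 q [-1.02  0.25  1.96  0.92  0.78 -0.13]
```

View pics/p6.png

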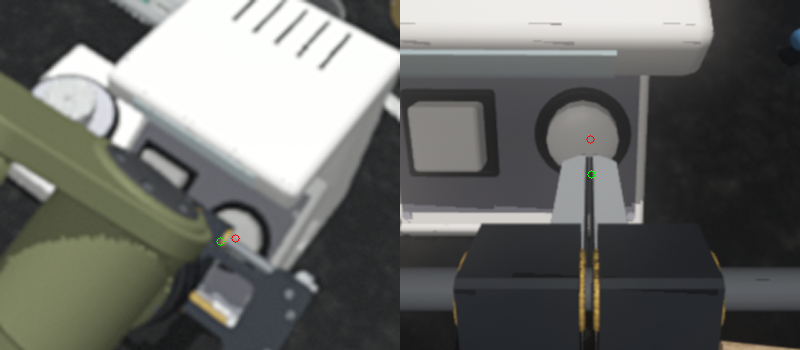

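Wrist view: cap centre (583,135), fingers' line (589,139): shift about 3 mm to the left. Approach.

```bash
python3 -m jog '[[0.1,-0.25,1,0,0,0],[0.1,-0.25,2,0,0,0],[0.1,-0.25,3,0,0,0],[0.1,-0.25,3.6,0,0,0],[0.1,-0.25,3.6,0,0,0],[0.1,-0.25,3.6,0,0,0]]'
cat > f.py <<'E'
from h import *
z=Ro.from_euler("z",YAW).apply([.643,0,-.766]);cap=np.array([.466,-.344,.085])
F=[];D=[]
for _ in range(4):
    p,r,o=pose();F.append(-np.dot(o["force"],z));D.append(np.dot(p+.199*Ro.from_euler("xyz",r).apply([0,0,1])-cap,z)*1e3);ctrl.camera("side")
print("t",o["time_s"],"push",np.round(F,1),"depth mm",np.round(D,2),"mean",np.mean(F).round(2),np.mean(D).round(2))
E
python3 f.py
```

```text
time_s: 10.7
ee_pos: [0.3301, -0.3488, 0.2479]
eef_rot: [3.138, -0.694, 0.051]
force: [0.2, 0.5, -0.4]
grip_width: 0.0006
grip_force: 0.0
t 10.85 push [-0.5 -0.5  0.2  1.1] depth mm [-13.23 -13.48 -13.57 -13.68] mean 0.07 -13.49
```

```bash
python3 -m jog '[[0,0,0.3,0,0,0],[0,0,0.5,0,0,0],[0,0,0.5,0,0,0]]' >/dev/null; python3 f.py; for i in 1 2; do python3 -m jog '[[0,0,0.1,0,0,0],[0,0,0.1,0,0,0]]'>/dev/null; python3 f.py; done
```

```text
t 11.35 push [ 0.2  0.  -0.2  1. ] depth mm [-8.14 -8.26 -8.32 -8.39] mean 0.25 -8.28
t 11.75 push [ 1.3 -0.1  0.1 -0.1] depth mm [-7.33 -7.36 -7.38 -7.41] mean 0.27 -7.37
t 12.15 push [ 0.2 -0.4 -0.6 -0.6] depth mm [-6.3  -6.35 -6.37 -6.38] mean -0.36 -6.35
```

```bash
for i in 1 2 3; do python3 -m jog '[[0,0,0.1,0,0,0],[0,0,0.1,0,0,0]]'>/dev/null; python3 f.py; done
```

```text
t 12.55 push [ 0.5  0.2 -0.2 -0.6] depth mm [-5.3  -5.33 -5.36 -5.39] mean -0.02 -5.34
t 12.95 push [ 0.1 -1.   0.4  0. ] depth mm [-4.29 -4.34 -4.35 -4.39] mean -0.12 -4.34
t 13.35 push [-0.4 -0.2 -0.8 -0.3] depth mm [-3.3  -3.33 -3.36 -3.37] mean -0.43 -3.34
```

```bash
for i in 1 2 3; do python3 -m jog '[[0,0,0.1,0,0,0],[0,0,0.1,0,0,0]]'>/dev/null; python3 f.py; done
```

```text
t 13.75 push [ 0.6 -0.6 -0.7 -0.3] depth mm [-2.3  -2.35 -2.38 -2.38] mean -0.24 -2.35
t 14.15 push [3.1 3.1 0.9 1.4] depth mm [-1.39 -1.43 -1.45 -1.46] mean 2.09 -1.43
t 14.55 push [5.3 5.3 4.8 5. ] depth mm [-0.42 -0.46 -0.49 -0.48] mean 5.08 -0.46
```

Contact near −1.7 mm; now half-millimetre steps.

```bash
for i in 1 2 3 4; do python3 -m jog '[[0,0,0.05,0,0,0],[0,0,0.05,0,0,0]]'>/dev/null; python3 f.py; done
```

```text
t 14.95 push [6.1 6.  6.4 6.4] depth mm [0.08 0.04 0.05 0.07] mean 6.21 0.06
t 15.35 push [7.6 7.2 8.  6.9] depth mm [0.56 0.53 0.53 0.52] mean 7.42 0.53
t 15.75 push [7.9 8.  7.  7.6] depth mm [1.01 1.01 1.   1.02] mean 7.63 1.01
t 16.15 push [7.2 7.3 7.9 7.9] depth mm [1.52 1.5  1.51 1.49] mean 7.58 1.51
```

```bash
for i in 1 2 3; do python3 -m jog '[[0,0,0.05,0,0,0],[0,0,0.05,0,0,0]]'>/dev/null; python3 f.py; done
```

```text
t 16.55 push [7.3 7.4 8.1 6.9] depth mm [2.03 2.02 2.01 2.02] mean 7.41 2.02
t 16.95 push [7.1 6.1 5.9 6.4] depth mm [2.56 2.56 2.55 2.55] mean 6.39 2.56
t 17.35 push [6.1 5.6 5.8 5.3] depth mm [3.1  3.1  3.1  3.09] mean 5.71 3.1
```

The force has fallen past the click (5.7 N, travel about 4.7 mm). A hair more for certainty, then release.

```bash
python3 -m jog '[[0,0,0.04,0,0,0],[0,0,0.04,0,0,0]]'>/dev/null; python3 f.py; python3 -m jog '[[0,0,-0.3,0,0,0],[0,0,-0.8,0,0,0],[0,0,-2,0,0,0],[0,0,-4,0,0,0],[0,0,-7,0,0,0],[0,0,-10,0,0,0],[0,0,-12,0,0,0],[0,0,-12,0,0,0]]'
python3 -m jog '[[0,0,0,0,0,0],[0,0,0,0,0,0],[0,0,0,0,0,0]]'; python3 f.py
python3 - <<'E'
from h import *
a=ctrl.camera("top")["img"];b=ctrl.camera("side")["img"]
cv2.imwrite("pics/end.png",np.hstack([cv2.resize(a[100:300,100:400],(400,267)),cv2.resize(b[120:320,140:440],(400,267))]))
E
```

```text
t 17.75 push [4.3 5.  5.4 4.9] depth mm [3.54 3.54 3.52 3.51] mean 4.88 3.53
time_s: 18.6
ee_pos: [0.263, -0.3519, 0.3293]
eef_rot: [3.134, -0.695, 0.052]
force: [0.4, 0.0, -0.1]
grip_width: 0.0007
grip_force: 0.0
time_s: 18.9
ee_pos: [0.2645, -0.3516, 0.3265]
eef_rot: [3.14, -0.694, 0.05]
force: [-0.3, -0.0, 1.2]
grip_width: 0.0004
grip_force: 0.0
t 19.05 push [ 1.1 -0.1 -0.1 -0.1] depth mm [-115.6  -115.69 -115.83 -115.96] mean 0.18 -115.77
```

View pics/end.png

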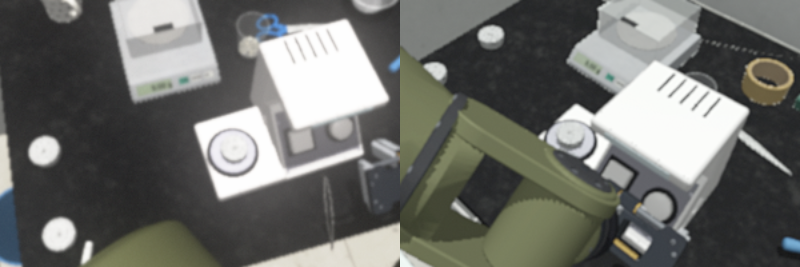

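The dish stands on the pan at (234,149), the other dishes are where they were, and the robot is clear of everything.

```bash
python3 -c "
from station import ctrl
print(ctrl.hand_in())"
```

```text
the job is handed in; nothing more can be done
None
```

The smallest dish stands in the middle of the pan, the round key was pressed about 5 mm, just past its click, and released, and the job is handed in at about 19 s; the square key and the other two dishes were not touched.

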